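# Load the slumping moulds with the green glass blanks

## Task

Load the moulds on the kiln shelf for the green slumping firing: lay each of the four green glass blanks on the clay mould of its own outline and size, centred and turned to match, so that it lies flat on the rim all the way round and covers the hollow. Set the glass down, do not drop it, and do not shove the moulds out of their places. The amber glass needs a different temperature, so leave both amber blanks where they lie.

Things in the scene. Friction and masses are not known exactly. Their poses are not given: they have to be found in the camera images.
- green_large_round: Fused blank of GREEN glass with three darker threads in its face: a round disc 68 mm across, 8 mm thick, flat, edges slightly rounded, lying flat and loose on the table. Origin at the centre of its underside, z up. 24 to 110 g. Carry it over the fixed grey drawer cabinet (132 mm high, between left-hand blanks and moulds) and clear of the kiln at the right (0.36 m high).
- green_small_round: Fused blank of GREEN glass with three darker threads in its face: a round disc 44 mm across, 8 mm thick, flat, edges slightly rounded, lying flat and loose on the table. Origin at the centre of its underside, z up. 24 to 110 g. Carry it over the fixed grey drawer cabinet (132 mm high, between left-hand blanks and moulds) and clear of the kiln at the right (0.36 m high).
- green_square: Fused blank of GREEN glass with three darker threads in its face: a square 60 x 60 mm, 8 mm thick, flat, edges slightly rounded, lying flat and loose on the table. Origin at the centre of its underside, z up. 24 to 110 g. Carry it over the fixed grey drawer cabinet (132 mm high, between left-hand blanks and moulds) and clear of the kiln at the right (0.36 m high).
- green_oblong: Fused blank of GREEN glass with three darker threads in its face: an oblong 96 mm (its x axis) x 46 mm (its y axis), 8 mm thick, flat, edges slightly rounded, lying flat and loose on the table. Origin at the centre of its underside, z up. 24 to 110 g. Carry it over the fixed grey drawer cabinet (132 mm high, between left-hand blanks and moulds) and clear of the kiln at the right (0.36 m high).
- amber_large_round: Fused blank of AMBER (orange-brown) glass, a round disc 68 mm across, 8 mm thick, loose on the table. Not for this firing. Origin at the centre of its underside.
- amber_square: Fused blank of AMBER (orange-brown) glass, 60 x 60 mm, 8 mm thick, loose on the table. Not for this firing. Origin at the centre of its underside.
- mould_large_round: Tan clay slumping mould with a pale hollow and a flat rim: round, 74 mm across outside, hollow 50 mm across, 30 mm high. It stands loose on the pale square kiln shelf (a 14 mm slab on the table), rim 44 mm above the table. Origin at the centre of its underside, z up; the rim is at z = 30 mm of this frame. It weighs 110 to 220 g and is easily pushed.
- mould_small_round: Tan clay slumping mould with a pale hollow and a flat rim: round, 50 mm across outside, hollow 26 mm across, 30 mm high. It stands loose on the pale square kiln shelf (a 14 mm slab on the table), rim 44 mm above the table. Origin at the centre of its underside, z up; the rim is at z = 30 mm of this frame. It weighs 110 to 220 g and is easily pushed.
- mould_square: Tan clay slumping mould with a pale hollow and a flat rim: square, 66 x 66 mm outside, hollow 40 x 40 mm, 30 mm high. It stands loose on the pale square kiln shelf (a 14 mm slab on the table), rim 44 mm above the table. Origin at the centre of its underside, z up; the rim is at z = 30 mm of this frame. It weighs 110 to 220 g and is easily pushed.
- mould_oblong: Tan clay slumping mould with a pale hollow and a flat rim: oblong, 102 mm (its x axis) x 52 mm (its y axis) outside, hollow 78 x 28 mm, 30 mm high. It stands loose on the pale square kiln shelf (a 14 mm slab on the table), rim 44 mm above the table. Origin at the centre of its underside, z up; the rim is at z = 30 mm of this frame. It weighs 110 to 220 g and is easily pushed.
Not all that is in view belongs to the job. What is shaped like the green_large_round but blue or pink is not meant.

How it is judged:
At the end, for the whole second after the job is handed in: Each green blank rests released on the mould of its own outline: centres within 8 mm, on the rim within 3 mm, level within 0.06 rad, edges within 0.17 rad (square) or 0.14 rad (oblong) of the mould's; moulds level and within 30 mm, amber blanks within 20 mm, of where they began (horizontal distance between green_large_round and mould_large_round below 0.008 m and z of green_large_round in the frame of mould_large_round between 0.027 and 0.033 m and angle between each of green_large_round, mould_large_round, green_small_round, mould_small_round, green_square, mould_square, green_oblong, mould_oblong's own z axis and vertical below 0.06 rad and linear speed of each of green_large_round, green_small_round, green_square, green_oblong below 0.01 m/s and contact force between green_large_round and mould_large_round above 0.05 N and distance of each of mould_large_round, mould_small_round, mould_square, mould_oblong from where it was at the start of the episode below 0.03 m and horizontal distance between green_small_round and mould_small_round below 0.008 m and z of green_small_round in the frame of mould_small_round between 0.027 and 0.033 m and contact force between green_small_round and mould_small_round above 0.05 N and horizontal distance between green_square and mould_square below 0.008 m and z of green_square in the frame of mould_square between 0.027 and 0.033 m and contact force between green_square and mould_square above 0.05 N and (angle between the x axis of green_square and the x axis of mould_square, either way round below 0.17 rad or angle between the x axis of green_square and the y axis of mould_square, either way round below 0.17 rad) and horizontal distance between green_oblong and mould_oblong below 0.008 m and z of green_oblong in the frame of mould_oblong between 0.027 and 0.033 m and contact force between green_oblong and mould_oblong above 0.05 N and angle between the x axis of green_oblong and the x axis of mould_oblong, either way round below 0.14 rad and distance of each of amber_large_round, amber_square from where it was at the start of the episode below 0.02 m); the robot touches nothing.
It fails at once if an amber blank is disturbed (moved more than 20 mm) (distance of any of amber_large_round, amber_square from where it was at the start of the episode above 0.02 m).
It fails at once if a mould is shoved or knocked out of place (moved more than 30 mm) (distance of any of mould_large_round, mould_small_round, mould_square, mould_oblong from where it was at the start of the episode above 0.03 m).
It fails at once if a green blank is dropped (falls free of the fingers at more than 0.6 m/s, about 20 mm of fall) ((linear speed of green_large_round above 0.6 m/s and contact force between green_large_round and the fingers below 0.01 N) or (linear speed of green_small_round above 0.6 m/s and contact force between green_small_round and the fingers below 0.01 N) or (linear speed of green_square above 0.6 m/s and contact force between green_square and the fingers below 0.01 N) or (linear speed of green_oblong above 0.6 m/s and contact force between green_oblong and the fingers below 0.01 N)).
It also fails if it takes over 112 s, if anything falls off the work surface, if the arm or the gripper's body presses on something with over 40 N, if the wrist force passes 120 N, or if a joint passes its speed limit or range.

## Robot

A 7-joint arm with a two-finger parallel gripper is mounted at the origin on a cart in front of the work surface, level with it; the furniture and walls round the work are solid. World frame = base frame: x ahead of the robot, y to its left, z up, the work surface at z = 0. Lengths are in m, angles in rad, forces in N, time in s.
With the tool pointing down it reaches from about 0.4 to 0.85 m from the base axis. Payload 10.4 kg.
Tool frame: the origin (TCP) lies between the finger pads; the fingertips stand 14 mm ahead of it and the grasp point (between the pads) lies 5 mm behind it; z points along the fingers, y is the line along which they close (so a half turn about z gives the same grasp; the last joint's range is limited). The gripper opens to 85 mm and grips with 20 to 120 N. Pads are 22 mm wide; open, the fingers measure 114 mm over their backs; the gripper's body (76 mm by 85 mm) begins 54 mm behind the grasp point. The pads swing forward as they close: fully open they stand 13 mm farther back than shut.
Start: joints at [-0.023, 0.332, -0.065, 1.46, 0.022, 1.35, -0.088], TCP at [0.625, 0, 0.206] pointing down, gripper open.
Joint ranges: [-2.6, 2.6], [-0.5, 2.12], [-1.47, 1.34], [0.16, 2.42], [-1.27, 4.41], [0.06, 2.06], [-2.6, 2.6]. Speed limits (rad/s): [2.22, 2.22, 2.79, 2.79, 3.14, 3.14, 3.14].

## Interface

Orientations are given as a unit quaternion [w, x, y, z].
In Python, from cell import ctrl, get_image, get_calibration gives the robot as it stands.
- The arm moves only by the shell command python3 -m creep 'ROWS' [FORCE]. ROWS is JSON, a list of rows, each an object with "dp": the shift along the tool's x, y, z in cm, a list of three; "twist": the turn, a rotation vector about the tool's x, y, z in rad, a list of three; "hand": the opening, from 0 (shut) to 1 (fully open). In form: [{"dp": [dx, dy, dz], "twist": [ax, ay, az], "hand": hand}, ...]. A call has 1 to 20 rows; each row shifts and turns the commanded pose from where the row before left it, along the tool's axes as they then stand; what a row does not reach is not made up. A row lasts 1/8 s, in which the tool goes at most 62.5 mm and 10.7 degrees, less where a joint would pass 70% of its speed; a pose out of reach is approached as far as the arm can. A call with a gripper value outside its range is refused whole. The fingers move at their own pace and stop on an object; FORCE is the grip in N (left out, the last holds). Time passes only in rows, so rows that do not move let the fingers close. It gives the time, the measured TCP pose, the force, the opening and the grip force at its end, in the units of the state.
- ctrl.state(): the state, without advancing time (a new reading comes with each control period).
- get_image(name): name is "scene" or "side" or "wrist"; returns the picture (400x640x3 uint8, red, green, blue); there is no depth.
- get_calibration(name): a dict with "fx", "fy", "cx", "cy" (pixels), "R" (3x3) and "t" (3): a world point X has camera coordinates R X + t. Camera axes: x right, y down, z forward; pixel columns grow to the right and rows downward; lengths in m; the calibration is good to about 2 mm. A picture is of the moment at which its call begins: read the wrist's pose just before it. get_calibration takes no time and is no camera call; for the wrist camera it gives the pose at the moment of the call.
- ctrl.hand_in(): hands the job in; it is judged then, once.
The state is a dict: "time_s": time; "joint_pos": joint angles; "dq": joint speeds; "tau": joint torques, N m; "position": TCP position; "tcp_rot": TCP orientation; "ft_force": force on the tool from outside, world axes, zero at the start; "ft_torque": the same for the moment, N m; "gripper_width": finger opening in m; "grasp_force": force on a finger pad.
Only numpy, scipy, OpenCV 4.12 (cv2) and the standard library are available. Lean on these libraries where they do the work, as an engineer would, in place of code of your own. Each camera call takes 0.05 s, during which the arm holds its last target. There are 200 camera calls.

## Working session

There is one attempt and no reset: what is moved stays moved. The work goes in short steps, Python scripts to look and compute and a shell command to move; the robot and the scene stay as the last step left them, time stands still between calls to the robot, and variables do not carry over. Pictures are saved under pics/ and viewed, at most 14 in all, crops included, and the job is handed in when it is done.

```bash
mkdir -p pics; ls; python3 - <<'E'
from cell import ctrl,get_image,get_calibration
import cv2
for n in("scene","side","wrist"):
    c=get_calibration(n);print(n,c)
    cv2.imwrite(f"pics/{n}0.png",get_image(n)[:,:,::-1])
print(ctrl.state())
E
```

```text
pics
scene {'fx': 460.53771774106724, 'fy': 460.53771774106724, 'cx': 320.5524535350717, 'cy': 203.94954017227346, 'R': array([[-0.87637684, -0.48132044,  0.01715418],
       [-0.26974836,  0.46102164, -0.84539628],
       [ 0.39899806, -0.74551303, -0.53386409]]), 't': array([0.49192873, 0.17040204, 1.46856336])}
side {'fx': 450.9474324858426, 'fy': 450.9474324858426, 'cx': 321.0678920854799, 'cy': 196.70396613827782, 'R': array([[ 0.22216223,  0.9750066 ,  0.00246472],
       [ 0.83008198, -0.18781281, -0.52506214],
       [-0.51147614,  0.11869489, -0.85106033]]), 't': array([-0.19114188, -0.40545894,  1.92606941])}
wrist {'fx': 357.6815528017684, 'fy': 357.6815528017684, 'cx': 326.68170797024675, 'cy': 196.32287813775133, 'R': array([[ 9.99996815e-01,  2.26232108e-04, -2.51355191e-03],
       [ 8.80604350e-04, -9.64654116e-01,  2.63517857e-01],
       [-2.36509199e-03, -2.63519231e-01, -9.64651243e-01]]), 't': array([-0.62332546, -0.03472544,  0.37848281])}
{'time_s': 0.15, 'joint_pos': array([-0.02258915,  0.33274705, -0.06469602,  1.46073677,  0.02161942,
        1.34992002, -0.08851628]), 'dq': array([ 0.00197737,  0.00173563, -0.00107847, -0.00225233,  0.00068751,
       -0.001226  ,  0.00038373]), 'tau': array([ 1.13752249e-03, -6.25829744e+01,  4.95374459e-02, -3.91853535e+01,
        1.63436425e-02,  7.44175835e-03, -2.63868424e-05]), 'position': array([ 6.24685215e-01, -1.77299908e-05,  2.05391565e-01]), 'tcp_rot': array([-3.69406042e-04,  7.07110196e-01,  7.07103146e-01, -4.17704432e-04]), 'ft_force': array([ 0.34479656, -0.63899771, -0.36670998]), 'ft_torque': array([-0.04277013, -0.00601718,  0.03931643]), 'grasp_force': 0.0, 'gripper_width': 0.08544529196826046}
```

View pics/scene0.png

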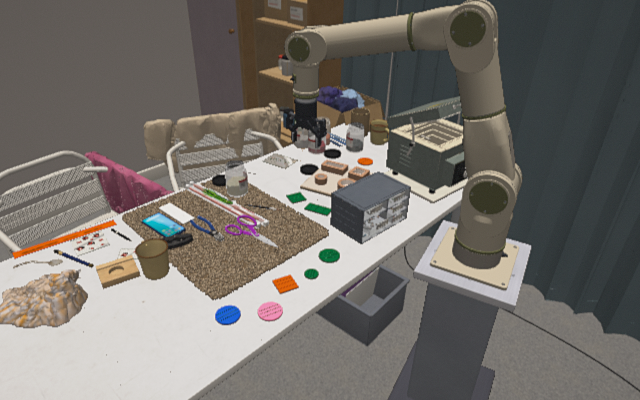

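View pics/side0.png

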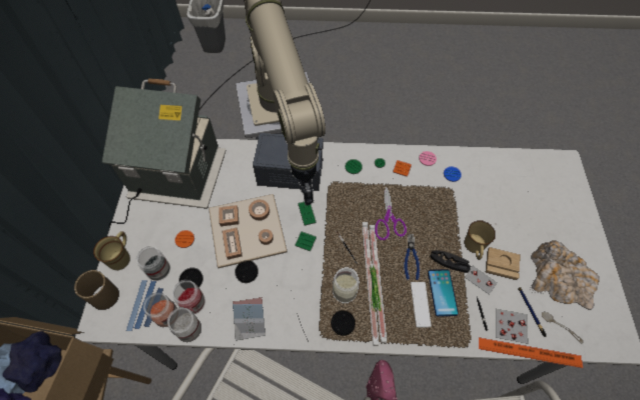

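View pics/wrist0.png

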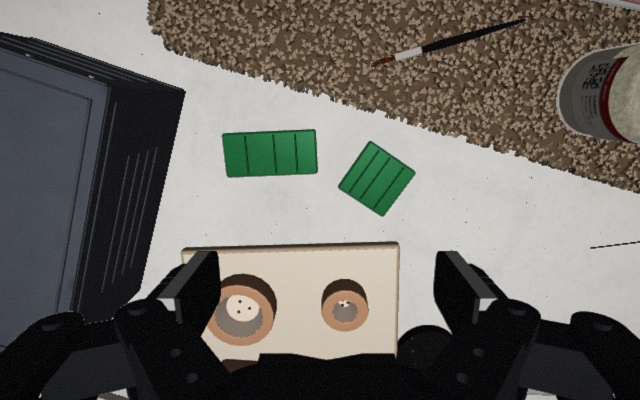

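Pictures: in the side view the green blanks are oblong (307,213), square (305,241), large round (354,167) and small round (380,163). Amber is the square (402,168) and the round (185,239). Decoys are pink (428,158) and blue (452,173). The moulds are square (229,215), large round (259,209), oblong (232,242) and small round (265,237). The wrist view shows the oblong (270,153), the square (377,178), and the large and small round moulds at (240,310) and (345,305).

```bash
cat > h.py <<'E'
from cell import ctrl,get_image,get_calibration
import cv2,numpy as np
def ray(c,px,z):
    px=np.atleast_2d(np.asarray(px,float)); R,t=c["R"],c["t"]
    d=np.c_[(px[:,0]-c["cx"])/c["fx"],(px[:,1]-c["cy"])/c["fy"],np.ones(len(px))]@R
    C=-R.T@t
    return C+d*((z-C[2])/d[:,2])[:,None]
def tri(c1,p1,c2,p2):
    A=[];b=[]
    for c,p in((c1,p1),(c2,p2)):
        P0=-c["R"].T@c["t"];d=ray(c,p,0)[0]-P0;d/=np.linalg.norm(d);M=np.eye(3)-np.outer(d,d);A.append(M);b.append(M@P0)
    return np.linalg.lstsq(np.vstack(A),np.hstack(b),rcond=None)[0]
HSV={"green":((60,120,40),(90,255,255)),"tan":((5,60,120),(18,150,255)),"amber":((5,190,120),(18,255,255))}
def blobs(im,col,amin):
    m=cv2.inRange(cv2.cvtColor(im,cv2.COLOR_RGB2HSV),*map(np.array,HSV[col]))
    m=cv2.morphologyEx(m,cv2.MORPH_CLOSE,np.ones((7,7) if col=="green" else (3,3)))
    cs,_=cv2.findContours(m,cv2.RETR_EXTERNAL,cv2.CHAIN_APPROX_NONE)
    return [x[:,0] for x in cs if cv2.contourArea(x)>amin]
def measure(c,cnt,z):
    """centre, extent and angle of a contour cast on plane z"""
    w=ray(c,cnt+0.0,z)[:,:2]
    (cx,cy),(a,b),th=cv2.minAreaRect((w*1000).astype(np.float32))
    if a<b:a,b,th=b,a,th+90
    M=cv2.moments((w*1e5).astype(np.int32)); cen=np.array([M["m10"],M["m01"]])/M["m00"]/1e5
    return np.round(np.r_[cen,cx/1000,cy/1000],4),np.round([a,b,(th+90)%180-90],1)
def save(n,im): cv2.imwrite(f"pics/{n}.png",im[:,:,::-1])
E
python3 - <<'E'
from h import *
for n,z in(("side",.004),("wrist",.004)):
    im=cv2.imread(f"pics/{n}0.png")[:,:,::-1].copy();c=get_calibration(n)
    for col in("green","amber"):
        for k in blobs(im,col,40): print(n,col,k.mean(0).round(),*measure(c,k,z))
c=get_calibration("side")
print("kiln top",ray(c,[[112,88],[200,95],[190,165],[108,160]],.36)[:,:2].round(3).tolist())
print("kiln base",ray(c,[[225,150],[205,203]],.0)[:,:2].round(3).tolist())
print("cab",ray(c,[[258,138],[322,140],[322,165],[258,160]],.132)[:,:2].round(3).tolist())
print("moulds",ray(c,[[229,215],[259,209],[232,242],[265,237]],.044)[:,:2].round(3).tolist())
print("rounds",ray(c,[[354,167],[380,163],[402,168]],.004)[:,:2].round(3).tolist())
im=cv2.imread("pics/wrist0.png")[:,:,::-1].copy();h=cv2.cvtColor(im,cv2.COLOR_RGB2HSV)
print([h[y,x].tolist() for x,y in((212,300),(272,310),(325,310),(362,310),(300,300))])
E
```

```text
side green [305. 241.] [ 0.6737 -0.0139  0.6738 -0.014 ] [ 54.2  52.5 -33.1]
side green [306. 213.] [0.5661 0.013  0.563  0.0134] [88.5 37.9  3.1]
side green [353. 166.] [0.4006 0.2319 0.4    0.2317] [ 57.5  54.3 -14.5]
side green [379. 163.] [0.4069 0.3354 0.4063 0.3347] [ 34.2  31.1 -16.4]
side amber [530. 352.] [1.1956 0.5791 1.1957 0.579 ] [300.6  31.5  66.9]
side amber [184. 239.] [ 0.5717 -0.4264  0.5711 -0.4267] [59.1 55.4 -4.3]
side amber [402. 168.] [0.4507 0.4128 0.4506 0.413 ] [ 51.5  50.4 -34.3]
wrist green [376. 178.] [ 0.6756 -0.0157  0.6756 -0.0157] [58.7 58.6 56.1]
wrist green [270. 153.] [0.5649 0.0119 0.5648 0.0118] [94.6 44.6  2.5]
kiln top [[0.167, -0.542], [0.261, -0.265], [0.534, -0.317], [0.463, -0.549]]
kiln base [[0.21, -0.243], [0.439, -0.342]]
cab [[0.288, -0.107], [0.349, 0.12], [0.459, 0.095], [0.387, -0.122]]
moulds [[0.535, -0.258], [0.535, -0.151], [0.642, -0.26], [0.648, -0.148]]
rounds [[0.406, 0.234], [0.41, 0.338], [0.451, 0.414]]
[[60, 85, 3], [13, 111, 115], [13, 108, 177], [13, 107, 177], [17, 32, 208]]
```

```bash
python3 -m creep '[{"dp":[-3.3,-1,-1.3],"twist":[0,0,0],"hand":1},{"dp":[-3.3,-1,-1.3],"twist":[0,0,0],"hand":1},{"dp":[-3.4,-1,-1.4],"twist":[0,0,0],"hand":1},{"dp":[0,0,0],"twist":[0,0,0],"hand":1},{"dp":[0,0,0],"twist":[0,0,0],"hand":1}]'
cat > look.py <<'E'
import sys,pickle
from h import *
n=sys.argv[1]
c=get_calibration("wrist");im=get_image("wrist");save(n,im);pickle.dump(c,open(n+".pkl","wb"))
for col,z,a in(("green",.004,300),("tan",.044,300),("amber",.004,300)):
    for k in blobs(im,col,a): print(col,k.mean(0).round(),*measure(c,k,z))
print(ctrl.state()["position"].round(4),ctrl.state()["tcp_rot"].round(4))
E
sed -i 's/(5,60,120),(18,150,255)/(7,75,135),(18,150,255)/' h.py
python3 look.py w1
```

```text
time_s: 0.78
position: [0.595, -0.0992, 0.2456]
tcp_rot: [-0.0, 0.707, 0.707, 0.0]
ft_force: [-0.5, 0.3, -0.5]
gripper_width: 0.0855
grasp_force: 0.0
green [402.  82.] [ 0.6755 -0.0156  0.6755 -0.0157] [58.5 58.3 56.2]
green [300.  55.] [0.5647 0.012  0.5647 0.012 ] [94.5 44.7  2.5]
tan [368. 304.] [ 0.6414 -0.2637  0.6413 -0.2637] [1.009e+02 5.000e+01 1.000e-01]
tan [272. 303.] [ 0.5305 -0.2626  0.5307 -0.2627] [64.3 64.3 -4.2]
tan [371. 209.] [ 0.6421 -0.1478  0.6421 -0.1476] [47.6 47.4 79.3]
tan [268. 214.] [ 0.5308 -0.1539  0.5307 -0.1537] [71.8 70.8 89. ]
[ 0.595  -0.0987  0.2454] [-5.000e-04  7.066e-01  7.076e-01 -0.000e+00]
```

View pics/w1.png

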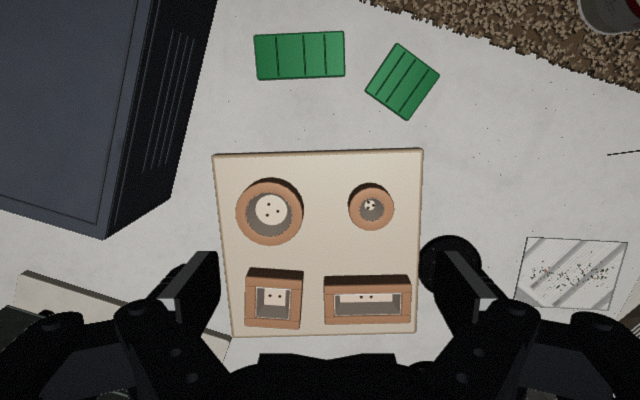

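The wrist view shows all four moulds: large round (268,214), small round (371,209), square (272,303) and oblong (368,304). Sizes match the text. In this view green could only be confused between the oblong (300,55) and the square (402,82). In the side view, green large round (354,167) and small round (380,163) could be taken for pink (428,158), blue (452,173) or amber (185,239) and (402,168). I choose the green 94.5x44.7 blank first. Next I turn the tool, which also gives the second view of the moulds.

```bash
python3 -m creep '[{"dp":[0,0,0],"twist":[0,0,0.17],"hand":0.75},{"dp":[0,0,0],"twist":[0,0,0.17],"hand":0.75},{"dp":[0,0,0],"twist":[0,0,0.17],"hand":0.75},{"dp":[0,0,0],"twist":[0,0,0.17],"hand":0.75},{"dp":[0,0,0],"twist":[0,0,0.17],"hand":0.75},{"dp":[0,0,0],"twist":[0,0,0.17],"hand":0.75},{"dp":[0,0,0],"twist":[0,0,0.17],"hand":0.75},{"dp":[0,0,0],"twist":[0,0,0.17],"hand":0.75},{"dp":[0,0,0],"twist":[0,0,0.167],"hand":0.75},{"dp":[0,0,0],"twist":[0,0,0],"hand":0.75},{"dp":[0,0,0],"twist":[0,0,0],"hand":0.75}]' 40
python3 look.py w2
cat > go.py <<'E'
# rows' dp (cm, tool axes) from the present pose to a world point; tool yaw (deg, of tool x from world x, ccw)
import sys
from h import *
from scipy.spatial.transform import Rotation as Ro
s=ctrl.state();q=s["tcp_rot"];R=Ro.from_quat([q[1],q[2],q[3],q[0]]).as_matrix()
print("pos",s["position"].round(4),"yaw",np.degrees(np.arctan2(R[1,0],R[0,0])).round(2),"tilt",R[:2,2].round(4),"w",round(s["gripper_width"],4),"grip",round(s["grasp_force"],1),"ft",s["ft_force"].round(1),"t",s["time_s"],"j7",s["joint_pos"][6].round(2))
a=list(map(float,sys.argv[1:]))
for i in range(0,len(a),3): print("to",a[i:i+3],(R.T@(np.array(a[i:i+3])-s["position"])*100).round(2))
E
python3 go.py .5648 .012 .06
python3 - <<'E'
from h import *
import pickle
c1,c2=[pickle.load(open(n+".pkl","rb")) for n in("w1","w2")]
i1,i2=[cv2.imread(f"pics/{n}.png")[:,:,::-1].copy() for n in("w1","w2")]
save("crop1",cv2.resize(i1[20:130,240:450],None,fx=3,fy=3))
for col,z in(("green",.004),("tan",.044)):
    A=[(measure(c1,k,z)[0][:2],k) for k in blobs(i1,col,300)]
    for p,k in A:
        for l in blobs(i2,col,300):
            if np.linalg.norm(measure(c2,l,z)[0][:2]-p)<.025:
                f=lambda k:[(lambda M:(M["m10"]/M["m00"],M["m01"]/M["m00"]))(cv2.moments(k))]
                print(col,tri(c1,f(k),c2,f(l)).round(4))
E
```

```text
time_s: 2.2
position: [0.5951, -0.0992, 0.2457]
tcp_rot: [-0.0, 1.0, 0.024, -0.0]
ft_force: [-0.0, 0.4, 0.7]
gripper_width: 0.0643
grasp_force: 0.0
green [ 62. 294.] [0.4023 0.2312 0.4019 0.2314] [ 66.4  65.8 -51.5]
green [230. 177.] [0.5646 0.0119 0.5647 0.0119] [94.7 44.6  2.4]
green [253.  80.] [ 0.6754 -0.0156  0.6754 -0.0156] [58.7 58.5 56.2]
tan [472. 228.] [ 0.531  -0.2627  0.531  -0.2628] [64.5 64.2 85.6]
tan [374. 223.] [ 0.531  -0.1539  0.5313 -0.1539] [71.8 71.3  3.4]
tan [377. 119.] [ 0.6423 -0.1479  0.6423 -0.148 ] [ 47.9  47.  -41.3]
tan [491. 124.] [ 0.6415 -0.2639  0.6415 -0.2639] [100.7  50.4   1.3]
amber [605. 189.] [ 0.5735 -0.429   0.5738 -0.429 ] [ 66.3  64.4 -87.2]
[ 0.5951 -0.0994  0.2458] [-1.000e-04  9.997e-01  2.390e-02 -1.000e-04]
pos [ 0.5951 -0.0994  0.2458] yaw 2.73 tilt [-0.0002  0.0001] w 0.0644 grip 0.0 ft [-0.6 -0.3 -0. ] t 2.25 j7 -1.4
to [0.5648, 0.012, 0.06] [ -2.49 -11.27  18.58]
green [ 6.764e-01 -1.470e-02 -4.000e-04]
green [ 0.5646  0.0135 -0.0031]
tan [ 0.6431 -0.2688  0.0342]
tan [ 0.5294 -0.2659  0.0372]
tan [ 0.6425 -0.1484  0.0406]
tan [ 0.5298 -0.1549  0.0382]
```

View pics/crop1.png

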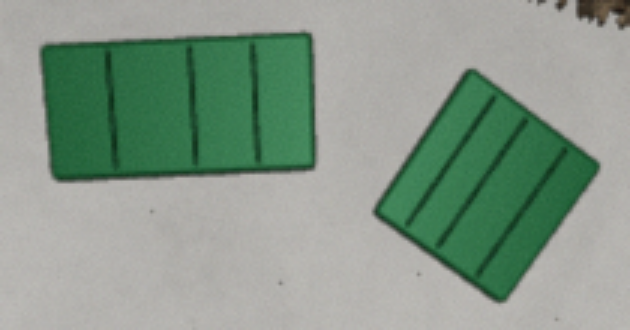

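The crop shows the green oblong at left and the green square at right, both with three dark threads. The two views agree to within 1 mm at rim height 44 mm, so I move now.

```bash
python3 -m creep '[{"dp":[-0.5,-2.25,3.7],"twist":[0,0,0],"hand":0.7},{"dp":[-0.5,-2.25,3.7],"twist":[0,0,0],"hand":0.7},{"dp":[-0.5,-2.25,3.7],"twist":[0,0,0],"hand":0.7},{"dp":[-0.5,-2.25,3.7],"twist":[0,0,0],"hand":0.7},{"dp":[-0.5,-2.27,3.7],"twist":[0,0,0],"hand":0.7},{"dp":[0,0,2],"twist":[0,0,0],"hand":0.7},{"dp":[0,0,1.4],"twist":[0,0,0],"hand":0.7},{"dp":[0,0,0.6],"twist":[0,0,0],"hand":0.7},{"dp":[0,0,0],"twist":[0,0,0],"hand":0.7},{"dp":[0,0,0],"twist":[0,0,0],"hand":0.7}]'; python3 go.py .5648 .012 .017; python3 -c "
from h import *
save('s1',get_image('scene')[100:300,200:440].repeat(3,0).repeat(3,1))"
```

```text
time_s: 3.5
position: [0.5658, 0.0114, 0.0218]
tcp_rot: [-0.0, 1.0, 0.022, 0.001]
ft_force: [-0.8, -0.5, 0.0]
gripper_width: 0.06
grasp_force: 0.0
pos [0.5658 0.0114 0.0218] yaw 2.5 tilt [0.0014 0.0001] w 0.06 grip 0.0 ft [-0.8 -0.5  0. ] t 3.5 j7 -1.6
to [0.5648, 0.012, 0.017] [-0.09 -0.07  0.48]
```

```bash
python3 -m creep '[{"dp":[-0.1,-0.07,0.25],"twist":[0,0,0],"hand":0.7},{"dp":[0,0,0.25],"twist":[0,0,0],"hand":0.6},{"dp":[0,0,0],"twist":[0,0,0],"hand":0.4},{"dp":[0,0,0],"twist":[0,0,0],"hand":0.4},{"dp":[0,0,0],"twist":[0,0,0],"hand":0.4},{"dp":[0,0,0],"twist":[0,0,0],"hand":0.4}]' 40; python3 go.py
```

```text
time_s: 4.3
position: [0.5641, 0.0122, 0.0161]
tcp_rot: [-0.0, 1.0, 0.022, 0.0]
ft_force: [0.3, 0.4, -0.7]
gripper_width: 0.0341
grasp_force: 0.0
pos [0.5641 0.0122 0.0161] yaw 2.51 tilt [0.0002 0.    ] w 0.0341 grip 0.0 ft [ 0.3  0.4 -0.7] t 4.3 j7 -1.6
```

The fingers closed above the glass, because the tips sit farther back at this opening. I reopen and go lower.

```bash
python3 -m creep '[{"dp":[0,0,0],"twist":[0,0,0],"hand":0.66},{"dp":[0,0,0],"twist":[0,0,0],"hand":0.66},{"dp":[0,0,0],"twist":[0,0,0],"hand":0.66},{"dp":[0,0,0.4],"twist":[0,0,0],"hand":0.66},{"dp":[0,0,0.3],"twist":[0,0,0],"hand":0.66},{"dp":[0,0,0],"twist":[0,0,0],"hand":0.66},{"dp":[0,0,0],"twist":[0,0,0],"hand":0.4},{"dp":[0,0,0],"twist":[0,0,0],"hand":0.4},{"dp":[0,0,0],"twist":[0,0,0],"hand":0.4},{"dp":[0,0,0],"twist":[0,0,0],"hand":0.4}]' 40; python3 go.py
```

```text
time_s: 5.55
position: [0.5641, 0.0122, 0.0091]
tcp_rot: [-0.0, 1.0, 0.022, 0.0]
ft_force: [0.9, 1.2, 0.6]
gripper_width: 0.0342
grasp_force: 0.0
pos [0.5641 0.0122 0.0091] yaw 2.51 tilt [0.0002 0.    ] w 0.0342 grip 0.0 ft [0.9 1.2 0.6] t 5.55 j7 -1.6
```

```bash
python3 -c "
from h import *
save('w3',get_image('wrist'))"; python3 look.py w3b
```

```text
green [327. 222.] [0.5652 0.0119 0.5645 0.0119] [96.3 45.6  2.5]
green [395.  25.] [ 0.6597 -0.015   0.6539 -0.0137] [ 74.8  37.1 -87.5]
tan [632. 351.] [ 0.5285 -0.1224  0.5292 -0.1212] [34.6  9.1 15.5]
[0.5641 0.0122 0.0091] [-0.000e+00  9.998e-01  2.190e-02  1.000e-04]
```

View pics/w3.png

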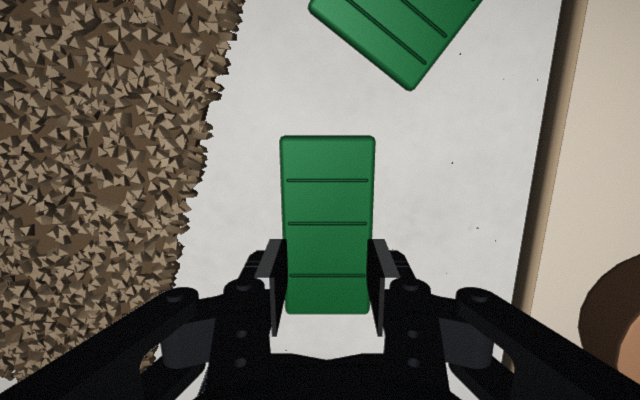

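The wrist view shows the oblong at (327,222) between the pads. The pad edges at (285,240) and (370,240) look well above the glass, so I check from the fixed cameras.

```bash
python3 - <<'E'
from h import *
a=get_image("scene")[90:260,220:420];b=get_image("side")[130:280,230:400]
f=lambda i,s:cv2.resize(i,s,interpolation=cv2.INTER_CUBIC)
save("c2",np.hstack([f(a,(400,340)),f(b,(385,340))]))
for n in("scene","side","wrist"):
    c=get_calibration(n)
    for p in((.5641,.0122,.0091),(.5641,.0122,-.005),(.5641,.0122,.04)):
        q=c["R"]@np.array(p)+c["t"];print(n,p,(c["fx"]*q[0]/q[2]+c["cx"]).round(),(c["fy"]*q[1]/q[2]+c["cy"]).round())
E
```

```text
scene (0.5641, 0.0122, 0.0091) 318.0 208.0
scene (0.5641, 0.0122, -0.005) 318.0 212.0
scene (0.5641, 0.0122, 0.04) 318.0 201.0
side (0.5641, 0.0122, 0.0091) 306.0 212.0
side (0.5641, 0.0122, -0.005) 306.0 214.0
side (0.5641, 0.0122, 0.04) 306.0 208.0
wrist (0.5641, 0.0122, 0.0091) 326.0 235.0
wrist (0.5641, 0.0122, -0.005) 326.0 225.0
wrist (0.5641, 0.0122, 0.04) 326.0 262.0
```

View pics/c2.png

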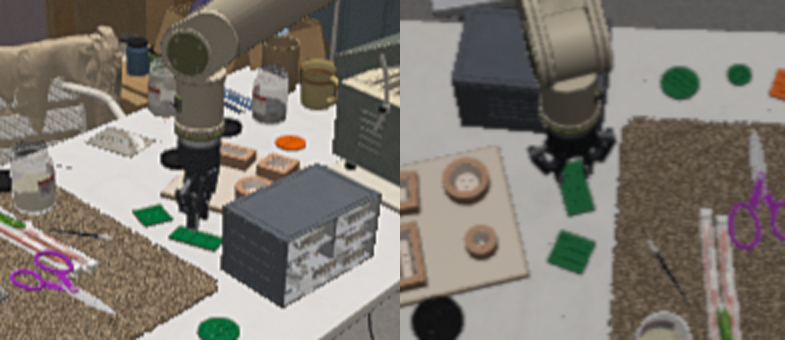

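Scene crop: the fingertips at about (317,202) full-frame lie around 30 mm above the table, although the stated geometry puts them at the table. I'll go lower stepwise, watching the force.

```bash
python3 -m creep '[{"dp":[0,0,0],"twist":[0,0,0],"hand":0.66},{"dp":[0,0,0],"twist":[0,0,0],"hand":0.66},{"dp":[0,0,0.6],"twist":[0,0,0],"hand":0.66},{"dp":[0,0,0.6],"twist":[0,0,0],"hand":0.66},{"dp":[0,0,0.3],"twist":[0,0,0],"hand":0.66},{"dp":[0,0,0],"twist":[0,0,0],"hand":0.66}]' 40; python3 - <<'E'
from h import *
c=get_calibration("wrist");im=get_image("wrist");save("w4",im)
print(ctrl.state()["position"],(-c["R"].T@c["t"]).round(4))
E
```

```text
time_s: 6.5
position: [0.5638, 0.0121, -0.0064]
tcp_rot: [0.0, 1.0, 0.022, -0.0]
ft_force: [-0.7, -0.1, -0.3]
gripper_width: 0.0568
grasp_force: 0.0
[ 0.56402894  0.01213178 -0.0061065 ] [0.6297 0.015  0.161 ]
```

View pics/w4.png

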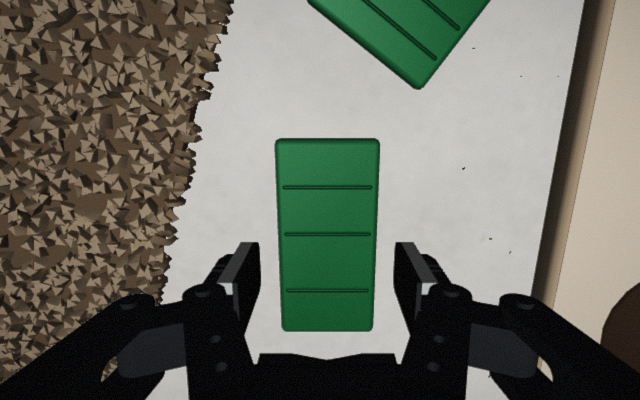

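```bash
python3 -m creep '[{"dp":[0,0,0.5],"twist":[0,0,0],"hand":0.62},{"dp":[0,0,0.5],"twist":[0,0,0],"hand":0.62},{"dp":[0,0,0],"twist":[0,0,0],"hand":0.45},{"dp":[0,0,0],"twist":[0,0,0],"hand":0.45},{"dp":[0,0,0],"twist":[0,0,0],"hand":0.45},{"dp":[0,0,0],"twist":[0,0,0],"hand":0.45}]' 40; python3 go.py
```

```text
time_s: 7.3
position: [0.5642, 0.0122, -0.0158]
tcp_rot: [-0.0, 1.0, 0.022, 0.0]
ft_force: [0.0, -0.4, -0.0]
gripper_width: 0.0386
grasp_force: 0.0
pos [ 0.5642  0.0122 -0.0158] yaw 2.51 tilt [0.0003 0.    ] w 0.0386 grip 0.0 ft [ 0.  -0.4 -0. ] t 7.3 j7 -1.6
```

```bash
for i in 1; do python3 -m creep '[{"dp":[0,0,0.2],"twist":[0,0,0],"hand":0.45},{"dp":[0,0,0.2],"twist":[0,0,0],"hand":0.45},{"dp":[0,0,0],"twist":[0,0,0],"hand":0.45}]'; done; python3 go.py
```

```text
time_s: 7.68
position: [0.5643, 0.0122, -0.0186]
tcp_rot: [-0.0, 1.0, 0.022, 0.0]
ft_force: [-7.8, -0.8, 18.1]
gripper_width: 0.0383
grasp_force: 9.1
pos [ 0.5643  0.0122 -0.0186] yaw 2.5 tilt [0.0002 0.0002] w 0.0383 grip 9.1 ft [-7.8 -0.8 18.1] t 7.675 j7 -1.6
```

```bash
python3 -m creep '[{"dp":[0,0,0.2],"twist":[0,0,0],"hand":0.45},{"dp":[0,0,0],"twist":[0,0,0],"hand":0.45}]'; python3 go.py
```

```text
time_s: 7.92
position: [0.5644, 0.0122, -0.0188]
tcp_rot: [-0.0, 1.0, 0.022, 0.0]
ft_force: [-18.0, -0.7, 41.6]
gripper_width: 0.0384
grasp_force: 20.2
pos [ 0.5644  0.0122 -0.0188] yaw 2.49 tilt [0.0003 0.0005] w 0.0384 grip 20.2 ft [-18.   -0.7  41.6] t 7.925 j7 -1.6
```

```bash
python3 -m creep '[{"dp":[0,0,0.1],"twist":[0,0,0],"hand":0.45},{"dp":[0,0,0],"twist":[0,0,0],"hand":0.45}]'; python3 go.py
```

```text
time_s: 8.18
position: [0.5644, 0.0122, -0.0189]
tcp_rot: [-0.0, 1.0, 0.022, 0.0]
ft_force: [-22.3, 0.6, 51.2]
gripper_width: 0.0385
grasp_force: 25.7
pos [ 0.5644  0.0122 -0.0189] yaw 2.49 tilt [0.0004 0.0006] w 0.0385 grip 25.7 ft [-22.3   0.6  51.2] t 8.175 j7 -1.6
```

Contact with the glass top comes at TCP z -18.5 mm at 38 mm opening. So the tips sit about 26.5 mm behind the stated TCP. Now the real grasp.

```bash
python3 -m creep '[{"dp":[0,0,-1.2],"twist":[0,0,0],"hand":0.45},{"dp":[0,0,0],"twist":[0,0,0],"hand":0.64},{"dp":[0,0,0],"twist":[0,0,0],"hand":0.64},{"dp":[0,0,0.7],"twist":[0,0,0],"hand":0.64},{"dp":[0,0,0.5],"twist":[0,0,0],"hand":0.64},{"dp":[0,0,0.25],"twist":[0,0,0],"hand":0.64},{"dp":[0,0,0],"twist":[0,0,0],"hand":0.64}]' 40; python3 go.py .5646 .0119 -.0255
```

```text
time_s: 9.05
position: [0.5638, 0.0121, -0.0259]
tcp_rot: [0.0, 1.0, 0.022, -0.0]
ft_force: [0.1, 0.8, -0.2]
gripper_width: 0.0548
grasp_force: 0.0
pos [ 0.5638  0.0121 -0.0259] yaw 2.51 tilt [-0.0006 -0.0001] w 0.0548 grip 0.0 ft [ 0.1  0.8 -0.2] t 9.05 j7 -1.6
to [0.5646, 0.0119, -0.0255] [ 0.08  0.03 -0.04]
```

```bash
python3 -m creep '[{"dp":[0.05,0.03,0],"twist":[0,0,0],"hand":0.45},{"dp":[0,0,0],"twist":[0,0,0],"hand":0.4},{"dp":[0,0,0],"twist":[0,0,0],"hand":0.4},{"dp":[0,0,0],"twist":[0,0,0],"hand":0.4}]' 40; python3 go.py .5646 .0119 -.0255
```

```text
time_s: 9.55
position: [0.5649, 0.0119, -0.0252]
tcp_rot: [-0.0, 1.0, 0.022, 0.0]
ft_force: [1.0, -0.4, 3.2]
gripper_width: 0.0443
grasp_force: 41.2
pos [ 0.5649  0.0119 -0.0252] yaw 2.51 tilt [0.0008 0.0001] w 0.0443 grip 41.2 ft [ 1.  -0.4  3.2] t 9.55 j7 -1.6
to [0.5646, 0.0119, -0.0255] [-0.03 -0.    0.03]
```

Gripped at 44 mm. Lift.

```bash
python3 -m creep '[{"dp":[0,0,-1],"twist":[0,0,0],"hand":0.4},{"dp":[0,0,-3],"twist":[0,0,0],"hand":0.4},{"dp":[0,0,-4],"twist":[0,0,0],"hand":0.4},{"dp":[0,0,-3],"twist":[0,0,0.031],"hand":0.4},{"dp":[0,0,-1],"twist":[0,0,0],"hand":0.4},{"dp":[0,0,0],"twist":[0,0,0],"hand":0.4}]'; python3 go.py .6418 -.2638 .095; python3 look.py w5
```

```text
time_s: 10.3
position: [0.5646, 0.012, 0.0945]
tcp_rot: [-0.0, 1.0, 0.007, 0.0]
ft_force: [-0.3, 0.3, -1.3]
gripper_width: 0.0447
grasp_force: 41.1
pos [0.5646 0.012  0.0945] yaw 0.78 tilt [0.0003 0.0001] w 0.0447 grip 41.1 ft [-0.3  0.3 -1.3] t 10.3 j7 -1.64
to [0.6418, -0.2638, 0.095] [ 7.35 27.68 -0.05]
green [ 49. 349.] [0.4229 0.2455 0.4232 0.2469] [ 53.5  14.2 -55.1]
green [327. 248.] [0.5088 0.011  0.5075 0.0109] [181.2  86.3   0.8]
green [371.  33.] [ 0.6703 -0.0161  0.6764 -0.0156] [ 60.5  60.1 -34. ]
tan [576. 255.] [ 0.5313 -0.1533  0.5313 -0.1535] [72.1 71.9 -8.5]
tan [602.  80.] [ 0.6422 -0.1466  0.6418 -0.1456] [48.3 45.  13.8]
[0.564  0.0119 0.0936] [ 0.0e+00  1.0e+00  6.7e-03 -6.0e-04]
```

```bash
python3 -m creep '[{"dp":[0.5,2,0],"twist":[0,0,0],"hand":0.4},{"dp":[1.2,4.4,0],"twist":[0,0,0],"hand":0.4},{"dp":[1.3,5,0],"twist":[0,0,0],"hand":0.4},{"dp":[1.3,5,0],"twist":[0,0,0],"hand":0.4},{"dp":[1.3,5,0],"twist":[0,0,0],"hand":0.4},{"dp":[1.25,4.28,0],"twist":[0,0,0],"hand":0.4},{"dp":[0.5,2,0],"twist":[0,0,0],"hand":0.4},{"dp":[0,0,1],"twist":[0,0,0],"hand":0.4},{"dp":[0,0,2],"twist":[0,0,0],"hand":0.4},{"dp":[0,0,2],"twist":[0,0,0],"hand":0.4},{"dp":[0,0,0.8],"twist":[0,0,0],"hand":0.4},{"dp":[0,0,0],"twist":[0,0,0],"hand":0.4},{"dp":[0,0,0],"twist":[0,0,0],"hand":0.4}]'; python3 go.py .6418 -.2638 .0185
```

```text
time_s: 11.98
position: [0.6422, -0.2641, 0.0373]
tcp_rot: [0.0, 1.0, 0.006, 0.001]
ft_force: [0.5, -0.3, -0.9]
gripper_width: 0.0449
grasp_force: 41.1
pos [ 0.6422 -0.2641  0.0373] yaw 0.74 tilt [ 0.0013 -0.0004] w 0.0449 grip 41.1 ft [ 0.5 -0.3 -0.9] t 11.975 j7 -1.15
to [0.6418, -0.2638, 0.0185] [-0.04 -0.03  1.88]
```

```bash
python3 -m creep '[{"dp":[-0.04,-0.03,0.8],"twist":[0,0,0],"hand":0.4},{"dp":[0,0,0.6],"twist":[0,0,0],"hand":0.4},{"dp":[0,0,0.3],"twist":[0,0,0],"hand":0.4},{"dp":[0,0,0.15],"twist":[0,0,0],"hand":0.4},{"dp":[0,0,0],"twist":[0,0,0],"hand":0.4}]'; python3 go.py .6418 -.2638 .0185
```

```text
time_s: 12.6
position: [0.6412, -0.2637, 0.0189]
tcp_rot: [-0.0, 1.0, 0.006, 0.0]
ft_force: [-4.4, 2.4, 6.5]
gripper_width: 0.045
grasp_force: 41.9
pos [ 0.6412 -0.2637  0.0189] yaw 0.73 tilt [0.0002 0.0002] w 0.045 grip 41.9 ft [-4.4  2.4  6.5] t 12.6 j7 -1.15
to [0.6418, -0.2638, 0.0185] [0.05 0.01 0.04]
```

Touching at the rim (6.5 N). Release, rise and look.

```bash
python3 -m creep '[{"dp":[0,0,0],"twist":[0,0,0],"hand":0.64},{"dp":[0,0,0],"twist":[0,0,0],"hand":0.66},{"dp":[0,0,0],"twist":[0,0,0],"hand":0.66},{"dp":[0,0,-1],"twist":[0,0,0],"hand":0.66},{"dp":[0,0,-3],"twist":[0,0,0],"hand":0.66},{"dp":[0,0,-5],"twist":[0,0,0],"hand":0.8},{"dp":[0,0,-6],"twist":[0,0,0],"hand":0.85},{"dp":[0,0,-3],"twist":[0,0,0],"hand":0.85},{"dp":[0,0,0],"twist":[0,0,0],"hand":0.85}]'; python3 - <<'E'
from h import *
c=get_calibration("wrist");im=get_image("wrist");save("w6",im)
for col,z in(("green",.048),("tan",.044)):
  for k in blobs(im,col,300): print(col,*measure(c,k,z))
E
python3 go.py .6756 -.0156 .05
```

```text
time_s: 13.72
position: [0.6426, -0.2644, 0.2022]
tcp_rot: [0.001, 1.0, 0.006, 0.003]
ft_force: [-0.2, -0.1, -0.6]
gripper_width: 0.0726
grasp_force: 0.0
green [ 0.6417 -0.264   0.6417 -0.264 ] [93.3 44.5  0.7]
green [ 0.6792 -0.0447  0.6792 -0.0448] [52.1 51.8 56.3]
tan [ 0.5276 -0.1822  0.5271 -0.1819] [58.9 15.4 -8.1]
tan [ 0.531 -0.263  0.531 -0.263] [64.7 64.2 85.6]
tan [ 0.6424 -0.1484  0.6422 -0.1482] [48.1 47.  -3.4]
pos [ 0.6417 -0.2639  0.1997] yaw 0.73 tilt [ 0.0026 -0.0008] w 0.0724 grip 0.0 ft [-0.3  0.   0.3] t 13.775 j7 -1.17
to [0.6756, -0.0156, 0.05] [  3.67 -24.8   14.96]
```

View pics/w6.png

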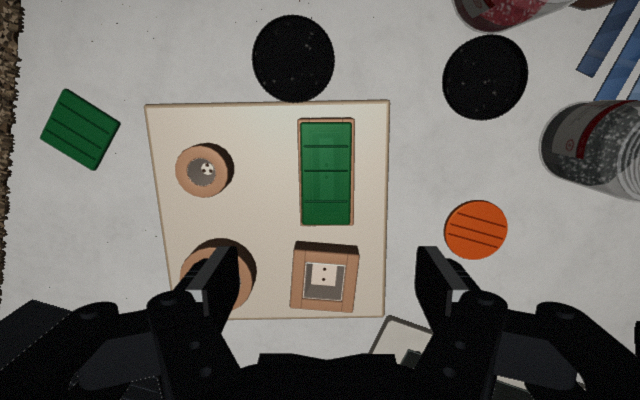

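The oblong is laid: blank (0.6417,-0.264) at 0.7°, on its mould at (0.6415,-0.264). Before the square, I measure the kiln's near corner, since the square mould stands close to it.

```bash
python3 - <<'E'
import cv2,numpy as np
a=cv2.imread("pics/scene0.png")[80:210,370:490];b=cv2.imread("pics/side0.png")[70:215,90:240]
cv2.imwrite("pics/c3.png",np.hstack([cv2.resize(a,(360,390),interpolation=2),cv2.resize(b,(403,390),interpolation=2)]))
E
```

```text
(no output)
```

View pics/c3.png

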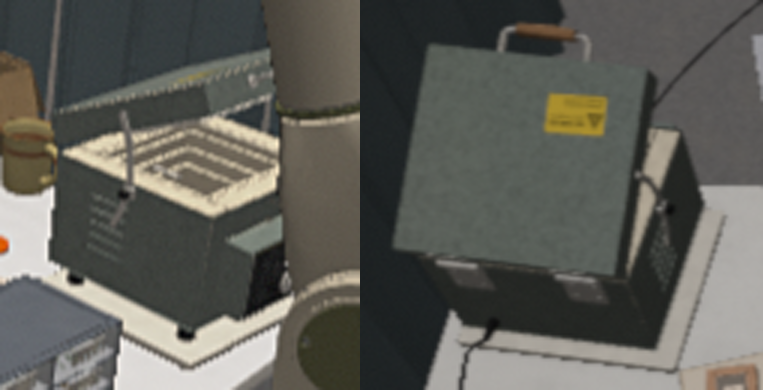

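The crop shows the kiln with its hinge at the far side. The near far corner is at scene (393,130) for the body top, scene (387,167) for the foot and side (200,200) for the foot.

```bash
python3 - <<'E'
from h import *
a,b=get_calibration("scene"),get_calibration("side")
print(tri(a,[(387,119)],b,[(184,172)]),tri(a,[(387,167)],b,[(200,200)]))
E
python3 go.py .6756 -.0156 .05
```

```text
[ 0.4685998  -0.35855337  0.24701402] [ 0.44800928 -0.35346444  0.04346479]
pos [ 0.6417 -0.2639  0.1997] yaw 0.73 tilt [ 0.0026 -0.0008] w 0.0724 grip 0.0 ft [-0.3  0.   0.3] t 13.775 j7 -1.17
to [0.6756, -0.0156, 0.05] [  3.67 -24.8   14.96]
```

```bash
python3 -m creep '[{"dp":[0.4,-3,0.5],"twist":[0,0,0],"hand":0.85},{"dp":[0.9,-5.8,2.1],"twist":[0,0,0],"hand":0.85},{"dp":[0.9,-6,2.4],"twist":[0,0,0],"hand":0.85},{"dp":[0.9,-6,3],"twist":[0,0,0],"hand":0.85},{"dp":[0.57,-4,2],"twist":[0,0,0],"hand":0.85},{"dp":[0,0,0],"twist":[0,0,0.15],"hand":0.85},{"dp":[0,0,0],"twist":[0,0,0.15],"hand":0.85},{"dp":[0,0,0],"twist":[0,0,0.15],"hand":0.85},{"dp":[0,0,0],"twist":[0,0,0.152],"hand":0.85},{"dp":[0,0,0],"twist":[0,0,0],"hand":0.83},{"dp":[0,0,0],"twist":[0,0,0],"hand":0.83}]'; python3 look.py w7; python3 go.py .6755 -.0156 0  .6755 -.0156 -.0265
```

```text
time_s: 15.15
position: [0.6733, -0.0223, 0.1007]
tcp_rot: [0.0, 0.957, -0.289, -0.0]
ft_force: [0.3, -0.2, 0.8]
gripper_width: 0.0709
grasp_force: 0.0
green [317. 189.] [ 0.6754 -0.0156  0.6755 -0.0157] [ 58.9  58.9 -33.9]
tan [598. 265.] [ 0.5325 -0.1518  0.5327 -0.1495] [ 72.2  62.5 -20.5]
tan [521. 135.] [ 0.6427 -0.1477  0.6426 -0.1476] [48.  47.6 16.6]
[ 0.6735 -0.0223  0.1009] [ 1.000e-04  9.573e-01 -2.890e-01 -3.000e-04]
pos [ 0.6735 -0.0223  0.1009] yaw -33.6 tilt [-0.0007 -0.    ] w 0.0711 grip 0.0 ft [ 0.  -0.2 -0.2] t 15.2 j7 -2.11
to [0.6755, -0.0156, 0.0] [-0.2  -0.67 10.09]
to [0.6755, -0.0156, -0.0265] [-0.2  -0.68 12.74]
```

```bash
python3 -m creep '[{"dp":[-0.2,-0.68,1],"twist":[0,0,0],"hand":0.82},{"dp":[0,0,4],"twist":[0,0,0.004],"hand":0.82},{"dp":[0,0,4],"twist":[0,0,0],"hand":0.82},{"dp":[0,0,2.5],"twist":[0,0,0],"hand":0.82},{"dp":[0,0,1],"twist":[0,0,0],"hand":0.82},{"dp":[0,0,0.2],"twist":[0,0,0],"hand":0.82},{"dp":[0,0,0],"twist":[0,0,0],"hand":0.82}]'; python3 go.py .6755 -.0156 -.0265
```

```text
time_s: 16.08
position: [0.6767, -0.0155, -0.0246]
tcp_rot: [-0.0, 0.956, -0.292, 0.001]
ft_force: [0.1, -0.3, 0.6]
gripper_width: 0.0701
grasp_force: 0.0
pos [ 0.6767 -0.0155 -0.0246] yaw -33.98 tilt [0.0017 0.0001] w 0.0701 grip 0.0 ft [ 0.1 -0.3  0.6] t 16.075 j7 -2.1
to [0.6755, -0.0156, -0.0265] [-0.09  0.08  0.19]
```

```bash
python3 -m creep '[{"dp":[0,0,0.12],"twist":[0,0,0],"hand":0.82},{"dp":[0,0,0],"twist":[0,0,0],"hand":0.6},{"dp":[0,0,0],"twist":[0,0,0],"hand":0.58},{"dp":[0,0,0],"twist":[0,0,0],"hand":0.58},{"dp":[0,0,0],"twist":[0,0,0],"hand":0.58}]' 40; python3 go.py .6755 -.0156 -.0265
```

```text
time_s: 16.7
position: [0.6765, -0.0155, -0.0258]
tcp_rot: [-0.0, 0.956, -0.292, 0.001]
ft_force: [-1.5, 0.0, 6.5]
gripper_width: 0.0582
grasp_force: 42.7
pos [ 0.6765 -0.0155 -0.0258] yaw -33.99 tilt [0.0014 0.0002] w 0.0582 grip 42.7 ft [-1.5  0.   6.5] t 16.7 j7 -2.1
to [0.6755, -0.0156, -0.0265] [-0.08  0.06  0.07]
```

```bash
python3 -m creep '[{"dp":[0,0,-1],"twist":[0,0,0],"hand":0.55},{"dp":[0,0,-3],"twist":[0,0,0],"hand":0.55},{"dp":[0,0,-4],"twist":[0,0,-0.1],"hand":0.55},{"dp":[0,0,-3],"twist":[0,0,-0.14],"hand":0.55},{"dp":[0,0,-1],"twist":[0,0,-0.14],"hand":0.55},{"dp":[0,0,0],"twist":[0,0,-0.138],"hand":0.55},{"dp":[0,0,0],"twist":[0,0,0],"hand":0.55},{"dp":[0,0,0],"twist":[0,0,0],"hand":0.55}]'; python3 go.py .5318 -.2629 .095
```

```text
time_s: 17.7
position: [0.6758, -0.0157, 0.0932]
tcp_rot: [-0.0, 0.999, -0.039, -0.0]
ft_force: [0.3, 0.6, -0.7]
gripper_width: 0.0583
grasp_force: 43.1
pos [ 0.6758 -0.0157  0.0932] yaw -4.49 tilt [-0.0001  0.    ] w 0.0583 grip 43.1 ft [ 0.3  0.6 -0.7] t 17.7 j7 -1.65
to [0.5318, -0.2629, 0.095] [-12.42  25.78  -0.18]
```

```bash
python3 -m creep '[{"dp":[-0.8,1.7,-1],"twist":[0,0,0],"hand":0.55},{"dp":[-1.9,4,-1],"twist":[0,0,0],"hand":0.55},{"dp":[-2.1,4.3,0],"twist":[0,0,0],"hand":0.55},{"dp":[-2.1,4.3,0],"twist":[0,0,0],"hand":0.55},{"dp":[-2.1,4.3,0],"twist":[0,0,0],"hand":0.55},{"dp":[-2,4,0],"twist":[0,0,0],"hand":0.55},{"dp":[-1,2.2,0],"twist":[0,0,0],"hand":0.55},{"dp":[-0.42,0.98,0],"twist":[0,0,0],"hand":0.55},{"dp":[0,0,2],"twist":[0,0,0],"hand":0.55},{"dp":[0,0,3],"twist":[0,0,0],"hand":0.55},{"dp":[0,0,2],"twist":[0,0,0],"hand":0.55},{"dp":[0,0,0.6],"twist":[0,0,0],"hand":0.55},{"dp":[0,0,0],"twist":[0,0,0],"hand":0.55},{"dp":[0,0,0],"twist":[0,0,0],"hand":0.55}]'; python3 go.py .5318 -.2629 .0185
```

```text
time_s: 19.45
position: [0.5334, -0.2635, 0.0382]
tcp_rot: [0.0, 0.999, -0.038, 0.001]
ft_force: [0.9, 0.6, -0.3]
gripper_width: 0.0577
grasp_force: 43.1
pos [ 0.5334 -0.2635  0.0382] yaw -4.3 tilt [ 0.0016 -0.0005] w 0.0577 grip 43.1 ft [ 0.9  0.6 -0.3] t 19.45 j7 -1.18
to [0.5318, -0.2629, 0.0185] [-0.17 -0.05  1.97]
```

```bash
python3 -m creep '[{"dp":[-0.06,-0.04,0.8],"twist":[0,0,0],"hand":0.55},{"dp":[0,0,0.6],"twist":[0,0,0],"hand":0.55},{"dp":[0,0,0.3],"twist":[0,0,0],"hand":0.55},{"dp":[0,0,0.16],"twist":[0,0,0],"hand":0.55},{"dp":[0,0,0],"twist":[0,0,0],"hand":0.55}]'; python3 go.py .5318 -.2629 .0185
```

```text
time_s: 20.08
position: [0.5322, -0.2629, 0.0185]
tcp_rot: [0.0, 0.999, -0.038, 0.0]
ft_force: [0.3, 0.4, -0.4]
gripper_width: 0.0583
grasp_force: 43.1
pos [ 0.5322 -0.2629  0.0185] yaw -4.31 tilt [ 0.0001 -0.0001] w 0.0583 grip 43.1 ft [ 0.3  0.4 -0.4] t 20.075 j7 -1.18
to [0.5318, -0.2629, 0.0185] [-0.04  0.    0.  ]
```

```bash
python3 -m creep '[{"dp":[-0.03,0,0.05],"twist":[0,0,0],"hand":0.55},{"dp":[0,0,0],"twist":[0,0,0],"hand":0.76},{"dp":[0,0,0],"twist":[0,0,0],"hand":0.8},{"dp":[0,0,0],"twist":[0,0,0],"hand":0.8},{"dp":[0,0,-1],"twist":[0,0,0],"hand":0.8},{"dp":[0,0,-3],"twist":[0,0,0],"hand":0.8},{"dp":[0,0,-5],"twist":[0,0,0],"hand":0.8},{"dp":[0,0,-6],"twist":[0,0,0],"hand":0.8},{"dp":[0,0,-4],"twist":[0,0,0],"hand":0.8},{"dp":[0,0,0],"twist":[0,0,0],"hand":0.9},{"dp":[0,0,0],"twist":[0,0,0],"hand":0.9}]'; cat > chk.py <<'E'
from h import *
import sys
c=get_calibration("wrist");im=get_image("wrist");save(sys.argv[1],im)
for col,z in(("green",.048),("tan",.044)):
  for k in blobs(im,col,300): print(col,k.mean(0).round(),*measure(c,k,z))
E
python3 chk.py w8; python3 go.py .43 .23 .2
```

```text
time_s: 21.45
position: [0.5316, -0.2627, 0.2079]
tcp_rot: [-0.0, 0.999, -0.038, -0.0]
ft_force: [0.4, 0.3, -0.3]
gripper_width: 0.0767
grasp_force: 0.0
green [327. 171.] [ 0.531  -0.2632  0.5311 -0.2632] [58.6 57.8 85.7]
green [318.  49.] [ 0.6356 -0.2638  0.6363 -0.264 ] [83.3 44.6  0.7]
tan [213. 179.] [ 0.5308 -0.1543  0.5304 -0.1543] [71.6 70.9 85.7]
tan [185.  55.] [ 0.642  -0.1484  0.642  -0.1487] [47.4 47.1 78.6]
pos [ 0.5313 -0.2626  0.2072] yaw -4.31 tilt [-0.0013  0.0005] w 0.077 grip 0.0 ft [-0.4  0.  -0.7] t 21.5 j7 -1.21
to [0.43, 0.23, 0.2] [-13.8  -48.36   0.76]
```

Square blank (0.531,-0.263) at -4.3° is seated on its mould. Now to the rounds, over the cabinet.

```bash
python3 -m creep '[{"dp":[-0.7,-2.4,0],"twist":[0,0,0],"hand":1},{"dp":[-1.55,-5.45,0],"twist":[0,0,0],"hand":1},{"dp":[-1.55,-5.45,0],"twist":[0,0,0],"hand":1},{"dp":[-1.55,-5.45,0],"twist":[0,0,0],"hand":1},{"dp":[-1.55,-5.45,0],"twist":[0,0,0],"hand":1},{"dp":[-1.55,-5.45,0],"twist":[0,0,0],"hand":1},{"dp":[-1.55,-5.45,0],"twist":[0,0,0],"hand":1},{"dp":[-1.55,-5.45,0],"twist":[0,0,0],"hand":1},{"dp":[-1.55,-5.45,0],"twist":[0,0,0],"hand":1},{"dp":[-0.7,-2.36,0],"twist":[0,0,0],"hand":1},{"dp":[0,0,0],"twist":[0,0,-0.16],"hand":1},{"dp":[0,0,0],"twist":[0,0,-0.165],"hand":1},{"dp":[0,0,0],"twist":[0,0,-0.165],"hand":1},{"dp":[0,0,0],"twist":[0,0,-0.165],"hand":1},{"dp":[0,0,0],"twist":[0,0,-0.165],"hand":1},{"dp":[0,0,0],"twist":[0,0,-0.165],"hand":1},{"dp":[0,0,0],"twist":[0,0,-0.165],"hand":1},{"dp":[0,0,0],"twist":[0,0,-0.165],"hand":1},{"dp":[0,0,0],"twist":[0,0,-0.165],"hand":1},{"dp":[0,0,0],"twist":[0,0,-0.165],"hand":1}]'; python3 go.py; python3 look.py w9; python3 go.py .4023 .2312 .1
```

```text
time_s: 24.0
position: [0.4299, 0.2294, 0.2068]
tcp_rot: [-0.0, 0.706, 0.709, -0.001]
ft_force: [0.2, -0.8, 0.1]
gripper_width: 0.0852
grasp_force: 0.0
pos [0.4299 0.2294 0.2068] yaw 90.25 tilt [-0.0019 -0.0011] w 0.0852 grip 0.0 ft [ 0.2 -0.8  0.1] t 24.0 j7 -0.59
green [303. 163.] [0.4033 0.2298 0.4032 0.2297] [66.  65.6  0.3]
green [307.  57.] [0.4088 0.3342 0.4088 0.3341] [ 41.8  40.9 -89.8]
[0.4299 0.2294 0.2068] [-3.000e-04  7.026e-01  7.115e-01 -1.000e-03]
pos [0.4299 0.2294 0.2068] yaw 90.72 tilt [-0.0019 -0.001 ] w 0.0854 grip 0.0 ft [ 0.   1.3 -1.3] t 24.05 j7 -0.58
to [0.4023, 0.2312, 0.1] [ 0.23 -2.74 10.69]
```

View pics/w9.png

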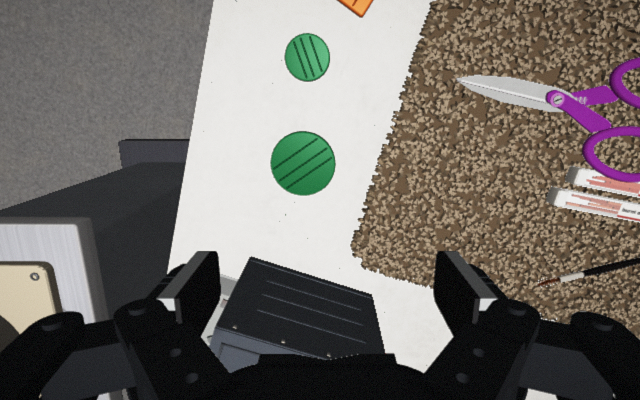

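Wrist view: green large round at (303,163), small round at (307,57), and the amber square corner at (355,5), clear of the reach. Descend over the large round.

```bash
python3 -m creep '[{"dp":[0,-1.3,1],"twist":[0,0,0.01],"hand":1},{"dp":[0,-1.35,3],"twist":[0,0,0],"hand":1},{"dp":[0,0,4],"twist":[0,0,0],"hand":1},{"dp":[0,0,2.7],"twist":[0,0,0],"hand":1},{"dp":[0,0,0],"twist":[0,0,0],"hand":1},{"dp":[0,0,0],"twist":[0,0,0],"hand":1},{"dp":[0,0,0],"twist":[0,0,0],"hand":1}]'; python3 look.py w10; python3 go.py .4033 .2305 -.026
```

```text
time_s: 24.92
position: [0.4047, 0.2303, 0.1022]
tcp_rot: [0.0, 0.711, 0.703, 0.001]
ft_force: [-0.4, 0.2, 0.2]
gripper_width: 0.0852
grasp_force: 0.0
green [326. 188.] [0.4035 0.2297 0.4034 0.2298] [66.2 66.2 89.3]
green [332.  41.] [0.4091 0.3343 0.4092 0.3342] [42.8 42.2 89.4]
[0.4046 0.2303 0.1021] [2.000e-04 7.112e-01 7.030e-01 9.000e-04]
pos [0.4046 0.2303 0.1021] yaw 89.34 tilt [0.0016 0.0009] w 0.0853 grip 0.0 ft [-0.1 -0.4 -0.8] t 24.975 j7 -0.65
to [0.4033, 0.2305, -0.026] [ 1.000e-02 -1.600e-01  1.281e+01]
```

```bash
python3 -m creep '[{"dp":[-0.05,-0.12,1],"twist":[0,0,0],"hand":1},{"dp":[0,0,4],"twist":[0,0,0],"hand":1},{"dp":[0,0,4],"twist":[0,0,0],"hand":1},{"dp":[0,0,2.4],"twist":[0,0,0],"hand":1},{"dp":[0,0,1],"twist":[0,0,0],"hand":1},{"dp":[0,0,0.3],"twist":[0,0,0],"hand":1},{"dp":[0,0,0],"twist":[0,0,0],"hand":1},{"dp":[0,0,0],"twist":[0,0,0],"hand":0.9}]'; python3 go.py .4035 .2298 -.026
```

```text
time_s: 25.98
position: [0.4034, 0.2298, -0.0252]
tcp_rot: [0.0, 0.711, 0.703, 0.001]
ft_force: [-0.3, -0.4, 0.8]
gripper_width: 0.0765
grasp_force: 0.0
pos [ 0.4034  0.2298 -0.0252] yaw 89.37 tilt [0.0014 0.0007] w 0.0765 grip 0.0 ft [-0.3 -0.4  0.8] t 25.975 j7 -0.71
to [0.4035, 0.2298, -0.026] [-0.    0.01  0.08]
```

```bash
python3 -m creep '[{"dp":[0,0,0.05],"twist":[0,0,0],"hand":0.75},{"dp":[0,0,0],"twist":[0,0,0],"hand":0.68},{"dp":[0,0,0],"twist":[0,0,0],"hand":0.68},{"dp":[0,0,0],"twist":[0,0,0],"hand":0.68},{"dp":[0,0,0],"twist":[0,0,0],"hand":0.68}]' 40; python3 go.py .4035 .2298 -.026
```

```text
time_s: 26.6
position: [0.4034, 0.2297, -0.025]
tcp_rot: [0.0, 0.711, 0.703, 0.001]
ft_force: [-5.4, -2.7, 17.3]
gripper_width: 0.0634
grasp_force: 40.1
pos [ 0.4034  0.2297 -0.025 ] yaw 89.36 tilt [0.0012 0.0004] w 0.0634 grip 40.1 ft [-5.4 -2.7 17.3] t 26.6 j7 -0.71
to [0.4035, 0.2298, -0.026] [0.01 0.01 0.1 ]
```

```bash
python3 -m creep '[{"dp":[0,0,-0.2],"twist":[0,0,0],"hand":0.68},{"dp":[0,0,0],"twist":[0,0,0],"hand":0.68},{"dp":[0,0,0],"twist":[0,0,0],"hand":0.68}]'; python3 go.py; python3 - <<'E'
from h import *
c=get_calibration("wrist");im=get_image("wrist");save("w11",im)
for k in blobs(im,"green",300): print(k.mean(0).round(),*measure(c,k,.004))
save("c4",im[60:400,120:540])
E
```

```text
time_s: 26.98
position: [0.4028, 0.2294, -0.0246]
tcp_rot: [0.0, 0.711, 0.703, -0.0]
ft_force: [-0.9, -0.3, -0.3]
gripper_width: 0.0625
grasp_force: 43.6
pos [ 0.4028  0.2294 -0.0246] yaw 89.37 tilt [-0.     -0.0001] w 0.0625 grip 43.6 ft [-0.9 -0.3 -0.3] t 26.975 j7 -0.71
[327. 258.] [0.402  0.2287 0.4019 0.2288] [68.2 64.7 89.4]
[344.  17.] [0.4092 0.3224 0.4091 0.321 ] [42.  16.  -0.6]
```

View pics/c4.png

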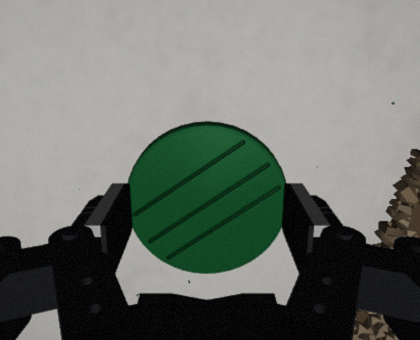

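The disc is between the pads, but at 62.5 mm instead of 68, so the tips hold only the rounded top edge. They sit farther back at this opening. Set it down, open, and grip lower.

```bash
python3 -m creep '[{"dp":[0,0,0.15],"twist":[0,0,0],"hand":0.68},{"dp":[0,0,0],"twist":[0,0,0],"hand":0.95},{"dp":[0,0,0],"twist":[0,0,0],"hand":0.95},{"dp":[0,0,0],"twist":[0,0,0],"hand":0.95},{"dp":[0,0,0.25],"twist":[0,0,0],"hand":0.95},{"dp":[0,0,0.2],"twist":[0,0,0],"hand":0.95},{"dp":[0,0,0],"twist":[0,0,0],"hand":0.95}]'; python3 go.py
python3 - <<'E'
from h import *
c=get_calibration("wrist");im=get_image("wrist");save("w12",im)
for k in blobs(im,"green",300): print(k.mean(0).round(),*measure(c,k,.004))
E
```

```text
time_s: 27.9
position: [0.4026, 0.2293, -0.0307]
tcp_rot: [-0.0, 0.711, 0.703, -0.0]
ft_force: [-0.8, 0.4, 0.2]
gripper_width: 0.0814
grasp_force: 0.0
pos [ 0.4026  0.2293 -0.0307] yaw 89.37 tilt [-0.0004 -0.0002] w 0.0814 grip 0.0 ft [-0.8  0.4  0.2] t 27.9 j7 -0.71
[327. 264.] [0.4021 0.2288 0.402  0.2287] [ 68.3  67.6 -87.1]
[345.  16.] [0.4092 0.3215 0.409  0.3203] [40.8 14.3 -0.6]
```

```bash
python3 -m creep '[{"dp":[0,0,0],"twist":[0,0,0],"hand":0.75},{"dp":[0,0,0],"twist":[0,0,0],"hand":0.7},{"dp":[0,0,0],"twist":[0,0,0],"hand":0.7},{"dp":[0,0,0],"twist":[0,0,0],"hand":0.7},{"dp":[0,0,0],"twist":[0,0,0],"hand":0.7}]' 40; python3 go.py
```

```text
time_s: 28.58
position: [0.4029, 0.2295, -0.03]
tcp_rot: [0.0, 0.711, 0.703, 0.0]
ft_force: [-2.3, -0.9, 7.0]
gripper_width: 0.0652
grasp_force: 42.5
pos [ 0.4029  0.2295 -0.03  ] yaw 89.37 tilt [ 0.0002 -0.0001] w 0.0652 grip 42.5 ft [-2.3 -0.9  7. ] t 28.575 j7 -0.71
```

```bash
python3 -m creep '[{"dp":[0,0,0],"twist":[0,0,0],"hand":0.9},{"dp":[0,0,0],"twist":[0,0,0],"hand":0.9},{"dp":[0,0,0.2],"twist":[0,0,0],"hand":0.9},{"dp":[0,0,0],"twist":[0,0,0],"hand":0.9},{"dp":[0,0,0],"twist":[0,0,0],"hand":0.7},{"dp":[0,0,0],"twist":[0,0,0],"hand":0.7},{"dp":[0,0,0],"twist":[0,0,0],"hand":0.7},{"dp":[0,0,0],"twist":[0,0,0],"hand":0.7}]' 40; python3 go.py
```

```text
time_s: 29.58
position: [0.4032, 0.2297, -0.0315]
tcp_rot: [0.0, 0.711, 0.703, 0.0]
ft_force: [-3.4, -2.6, 14.6]
gripper_width: 0.0652
grasp_force: 49.3
pos [ 0.4032  0.2297 -0.0315] yaw 89.36 tilt [0.0007 0.0003] w 0.0652 grip 49.3 ft [-3.4 -2.6 14.6] t 29.575 j7 -0.71
```

```bash
python3 -m creep '[{"dp":[0,0,-0.5],"twist":[0,0,0],"hand":0.7},{"dp":[0,0,-1],"twist":[0,0,0],"hand":0.7},{"dp":[0,0,-1],"twist":[0,0,0],"hand":0.7},{"dp":[0,0,0],"twist":[0,0,0],"hand":0.7}]'; python3 go.py; python3 - <<'E'
from h import *
c=get_calibration("wrist");im=get_image("wrist");save("w13",im)
for k in blobs(im,"green",300): print(k.mean(0).round(),*measure(c,k,.029))
E
```

```text
time_s: 30.08
position: [0.4035, 0.2298, -0.0065]
tcp_rot: [0.0, 0.711, 0.703, 0.001]
ft_force: [-0.6, 0.1, -0.6]
gripper_width: 0.0654
grasp_force: 44.8
pos [ 0.4035  0.2298 -0.0065] yaw 89.37 tilt [0.0017 0.0009] w 0.0654 grip 44.8 ft [-0.6  0.1 -0.6] t 30.075 j7 -0.7
[327. 265.] [0.4026 0.2291 0.4027 0.2293] [68.2 66.6 89.4]
[340.  21.] [0.4082 0.3204 0.4083 0.319 ] [36.3 17.4 -0.6]
```

Held and level. Up over the cabinet.

```bash
python3 -m creep '[{"dp":[0,0,-3],"twist":[0,0,0],"hand":0.7},{"dp":[0,0,-5],"twist":[0,0,0],"hand":0.7},{"dp":[0,0,-5],"twist":[0,0,0],"hand":0.7},{"dp":[0,0,-4],"twist":[0,0,0],"hand":0.7},{"dp":[0,0,-1.5],"twist":[0,0,0],"hand":0.7},{"dp":[0,0,0],"twist":[0,0,0],"hand":0.7}]'; python3 go.py .531 -.1535 .18
```

```text
time_s: 30.88
position: [0.403, 0.2295, 0.1774]
tcp_rot: [0.0, 0.711, 0.703, 0.0]
ft_force: [-0.2, -0.3, -1.4]
gripper_width: 0.0648
grasp_force: 45.0
pos [0.403  0.2295 0.1774] yaw 89.36 tilt [0.0006 0.0002] w 0.0648 grip 45.0 ft [-0.2 -0.3 -1.4] t 30.875 j7 -0.63
to [0.531, -0.1535, 0.18] [-38.15  13.23  -0.26]
```

```bash
python3 -m creep '[{"dp":[-2.2,0.75,0],"twist":[0,0,0],"hand":0.7},{"dp":[-4.8,1.66,0],"twist":[0,0,0],"hand":0.7},{"dp":[-4.8,1.66,0],"twist":[0,0,0],"hand":0.7},{"dp":[-4.8,1.66,0],"twist":[0,0,0],"hand":0.7},{"dp":[-4.8,1.66,0],"twist":[0,0,0],"hand":0.7},{"dp":[-4.8,1.66,0],"twist":[0,0,0],"hand":0.7},{"dp":[-4.8,1.66,0],"twist":[0,0,0],"hand":0.7},{"dp":[-4.8,1.66,0],"twist":[0,0,0],"hand":0.7},{"dp":[-2.35,0.86,0],"twist":[0,0,0],"hand":0.7},{"dp":[0,0,1],"twist":[0,0,0],"hand":0.7},{"dp":[0,0,3],"twist":[0,0,0],"hand":0.7},{"dp":[0,0,4],"twist":[0,0,0],"hand":0.7},{"dp":[0,0,3],"twist":[0,0,0],"hand":0.7},{"dp":[0,0,2],"twist":[0,0,0],"hand":0.7},{"dp":[0,0,0.8],"twist":[0,0,0],"hand":0.7},{"dp":[0,0,0],"twist":[0,0,0],"hand":0.7},{"dp":[0,0,0],"twist":[0,0,0],"hand":0.7}]'; python3 go.py .531 -.1537 .0125
```

```text
time_s: 33.0
position: [0.5314, -0.1533, 0.0402]
tcp_rot: [0.0, 0.711, 0.703, 0.0]
ft_force: [-0.8, -0.1, -1.4]
gripper_width: 0.0649
grasp_force: 45.0
pos [ 0.5314 -0.1533  0.0402] yaw 89.38 tilt [ 0.0011 -0.0001] w 0.0649 grip 45.0 ft [-0.8 -0.1 -1.4] t 33.0 j7 0.23
to [0.531, -0.1537, 0.0125] [-0.04 -0.04  2.77]
```

```bash
python3 -m creep '[{"dp":[-0.04,-0.03,0.8],"twist":[0,0,0],"hand":0.7},{"dp":[0,0,0.8],"twist":[0,0,0],"hand":0.7},{"dp":[0,0,0.6],"twist":[0,0,0],"hand":0.7},{"dp":[0,0,0.3],"twist":[0,0,0],"hand":0.7},{"dp":[0,0,0.2],"twist":[0,0,0],"hand":0.7},{"dp":[0,0,0],"twist":[0,0,0],"hand":0.7}]'; python3 go.py .531 -.1537 .0125
```

```text
time_s: 33.75
position: [0.5308, -0.1539, 0.0127]
tcp_rot: [0.0, 0.711, 0.703, 0.0]
ft_force: [-0.8, 1.2, -0.4]
gripper_width: 0.0649
grasp_force: 45.0
pos [ 0.5308 -0.1539  0.0127] yaw 89.37 tilt [ 0.0004 -0.    ] w 0.0649 grip 45.0 ft [-0.8  1.2 -0.4] t 33.75 j7 0.24
to [0.531, -0.1537, 0.0125] [0.02 0.02 0.02]
```

```bash
python3 -m creep '[{"dp":[0,0,0.1],"twist":[0,0,0],"hand":0.7},{"dp":[0,0,0],"twist":[0,0,0],"hand":0.7}]'; python3 go.py
```

```text
time_s: 34.0
position: [0.5309, -0.154, 0.0126]
tcp_rot: [0.0, 0.711, 0.703, 0.0]
ft_force: [-5.6, 0.8, 10.8]
gripper_width: 0.0652
grasp_force: 51.7
pos [ 0.5309 -0.154   0.0126] yaw 89.37 tilt [0.0007 0.0001] w 0.0652 grip 51.7 ft [-5.6  0.8 10.8] t 34.0 j7 0.24
```

```bash
python3 -m creep '[{"dp":[0,0,-0.05],"twist":[0,0,0],"hand":0.85},{"dp":[0,0,0],"twist":[0,0,0],"hand":0.92},{"dp":[0,0,0],"twist":[0,0,0],"hand":0.92},{"dp":[0,0,0],"twist":[0,0,0],"hand":0.92},{"dp":[0,0,-1],"twist":[0,0,0],"hand":0.92},{"dp":[0,0,-3],"twist":[0,0,0],"hand":0.92},{"dp":[0,0,-5],"twist":[0,0,0],"hand":0.8},{"dp":[0,0,-6],"twist":[0,0,0],"hand":0.75},{"dp":[0,0,-4],"twist":[0,0,0],"hand":0.75},{"dp":[0,0,0],"twist":[0,0,0],"hand":0.75},{"dp":[0,0,0],"twist":[0,0,0],"hand":0.75}]'; python3 chk.py w14; python3 go.py .409 .334 .2
```

```text
time_s: 35.38
position: [0.5303, -0.1538, 0.2017]
tcp_rot: [-0.0, 0.711, 0.703, -0.0]
ft_force: [0.1, 0.2, 0.2]
gripper_width: 0.0636
grasp_force: 0.0
green [399. 283.] [ 0.5999 -0.2662  0.5993 -0.2651] [ 45.7  13.7 -82.1]
green [473. 273.] [ 0.6732 -0.2559  0.6684 -0.2608] [43.2 39.5 -0.6]
green [330. 281.] [ 0.5312 -0.2636  0.5312 -0.2635] [59.5 58.5 85.7]
green [327. 173.] [ 0.5298 -0.1538  0.53   -0.1539] [66.1 66.  43.9]
tan [449. 165.] [ 0.6416 -0.1478  0.6418 -0.1479] [48.1 46.6 -0.6]
pos [ 0.5299 -0.1537  0.201 ] yaw 89.37 tilt [-0.0016  0.0003] w 0.0644 grip 0.0 ft [-0.4 -0.3 -0.5] t 35.425 j7 0.21
to [0.409, 0.334, 0.2] [ 48.64 -12.63   0.14]
```

```bash
python3 -m creep '[{"dp":[2.2,-0.6,0],"twist":[0,0,0],"hand":0.75},{"dp":[4.9,-1.27,0],"twist":[0,0,0],"hand":0.75},{"dp":[4.9,-1.27,0],"twist":[0,0,0],"hand":0.75},{"dp":[4.9,-1.27,0],"twist":[0,0,0],"hand":0.75},{"dp":[4.9,-1.27,0],"twist":[0,0,0],"hand":0.75},{"dp":[4.9,-1.27,0],"twist":[0,0,0],"hand":0.75},{"dp":[4.9,-1.27,0],"twist":[0,0,0],"hand":0.75},{"dp":[4.9,-1.27,0],"twist":[0,0,0],"hand":0.75},{"dp":[4.9,-1.27,0],"twist":[0,0,0],"hand":0.75},{"dp":[4.9,-1.27,0],"twist":[0,0,0],"hand":0.75},{"dp":[2.34,-0.6,0],"twist":[0,0,0],"hand":0.75},{"dp":[0,0,2],"twist":[0,0,0],"hand":0.75},{"dp":[0,0,4],"twist":[0,0,0],"hand":0.75},{"dp":[0,0,4],"twist":[0,0,0],"hand":0.72},{"dp":[0,0,1],"twist":[0,0,0],"hand":0.72},{"dp":[0,0,0],"twist":[0,0,0],"hand":0.72},{"dp":[0,0,0],"twist":[0,0,0],"hand":0.72}]'; python3 look.py w15; python3 go.py .4091 .3343 -.028
```

```text
time_s: 37.55
position: [0.4104, 0.3345, 0.0935]
tcp_rot: [0.0, 0.711, 0.703, 0.001]
ft_force: [0.6, -0.1, 0.3]
gripper_width: 0.0612
grasp_force: 0.0
green [326. 192.] [0.4091 0.334  0.4091 0.3341] [42.1 41.8 89.4]
amber [388.  81.] [0.4526 0.4108 0.4527 0.4108] [59.1 59.  56.4]
[0.4104 0.3345 0.0935] [1.000e-04 7.110e-01 7.032e-01 1.200e-03]
pos [0.4104 0.3345 0.0935] yaw 89.37 tilt [0.0018 0.0015] w 0.0617 grip 0.0 ft [ 0.8  0.3 -0.3] t 37.6 j7 -0.85
to [0.4091, 0.3343, -0.028] [-0.04 -0.15 12.15]
```

```bash
python3 -m creep '[{"dp":[-0.04,-0.12,1],"twist":[0,0,0],"hand":0.66},{"dp":[0,0,4],"twist":[0,0,0],"hand":0.66},{"dp":[0,0,4],"twist":[0,0,0],"hand":0.66},{"dp":[0,0,2],"twist":[0,0,0],"hand":0.66},{"dp":[0,0,0.8],"twist":[0,0,0],"hand":0.66},{"dp":[0,0,0.2],"twist":[0,0,0],"hand":0.66},{"dp":[0,0,0],"twist":[0,0,0],"hand":0.66}]'; python3 go.py .4091 .3341 -.027
```

```text
time_s: 38.48
position: [0.409, 0.3339, -0.0272]
tcp_rot: [0.0, 0.711, 0.703, 0.001]
ft_force: [0.2, 0.1, 0.2]
gripper_width: 0.0565
grasp_force: 0.0
pos [ 0.409   0.3339 -0.0272] yaw 89.37 tilt [0.0011 0.0008] w 0.0565 grip 0.0 ft [0.2 0.1 0.2] t 38.475 j7 -0.9
to [0.4091, 0.3341, -0.027] [ 0.02  0.01 -0.02]
```

```bash
python3 -m creep '[{"dp":[0,0,0],"twist":[0,0,0],"hand":0.5},{"dp":[0,0,0],"twist":[0,0,0],"hand":0.42},{"dp":[0,0,0],"twist":[0,0,0],"hand":0.42},{"dp":[0,0,0],"twist":[0,0,0],"hand":0.42},{"dp":[0,0,0],"twist":[0,0,0],"hand":0.42}]' 40; python3 go.py
```

```text
time_s: 39.1
position: [0.409, 0.334, -0.0267]
tcp_rot: [0.0, 0.711, 0.703, 0.001]
ft_force: [-1.6, -1.0, 8.2]
gripper_width: 0.0413
grasp_force: 39.6
pos [ 0.409   0.334  -0.0267] yaw 89.37 tilt [0.0014 0.0009] w 0.0413 grip 39.6 ft [-1.6 -1.   8.2] t 39.1 j7 -0.9
```

```bash
python3 -m creep '[{"dp":[0,0,-0.5],"twist":[0,0,0],"hand":0.4},{"dp":[0,0,-1],"twist":[0,0,0],"hand":0.4},{"dp":[0,0,-1],"twist":[0,0,0],"hand":0.4},{"dp":[0,0,0],"twist":[0,0,0],"hand":0.4}]'; python3 go.py; python3 - <<'E'
from h import *
c=get_calibration("wrist");im=get_image("wrist");save("w16",im)
for k in blobs(im,"green",300): print(k.mean(0).round(),*measure(c,k,.029))
E
```

```text
time_s: 39.6
position: [0.4091, 0.334, -0.0018]
tcp_rot: [0.0, 0.711, 0.703, 0.001]
ft_force: [-0.8, -0.2, 0.3]
gripper_width: 0.041
grasp_force: 40.6
pos [ 0.4091  0.334  -0.0018] yaw 89.36 tilt [0.0017 0.0012] w 0.041 grip 40.6 ft [-0.8 -0.2  0.3] t 39.6 j7 -0.89
[327. 263.] [0.4083 0.3334 0.4083 0.3334] [43.8 41.9 89.5]
```

```bash
python3 -m creep '[{"dp":[0,0,-3],"twist":[0,0,0],"hand":0.4},{"dp":[0,0,-5],"twist":[0,0,0],"hand":0.4},{"dp":[0,0,-5],"twist":[0,0,0],"hand":0.4},{"dp":[0,0,-4],"twist":[0,0,0],"hand":0.4},{"dp":[0,0,-1.5],"twist":[0,0,0],"hand":0.4},{"dp":[0,0,0],"twist":[0,0,0],"hand":0.4}]'; python3 go.py .6422 -.1478 .18
```

```text
time_s: 40.4
position: [0.4086, 0.3336, 0.182]
tcp_rot: [0.0, 0.711, 0.703, 0.0]
ft_force: [-0.2, 0.3, -0.3]
gripper_width: 0.0414
grasp_force: 40.6
pos [0.4086 0.3336 0.182 ] yaw 89.37 tilt [0.0006 0.0004] w 0.0414 grip 40.6 ft [-0.2  0.3 -0.3] t 40.4 j7 -0.82
to [0.6422, -0.1478, 0.18] [-47.88  23.89   0.2 ]
```

```bash
python3 -m creep '[{"dp":[-2.2,1.1,0],"twist":[0,0,0],"hand":0.4},{"dp":[-4.35,2.17,0],"twist":[0,0,0],"hand":0.4},{"dp":[-4.35,2.17,0],"twist":[0,0,0],"hand":0.4},{"dp":[-4.35,2.17,0],"twist":[0,0,0],"hand":0.4},{"dp":[-4.35,2.17,0],"twist":[0,0,0],"hand":0.4},{"dp":[-4.35,2.17,0],"twist":[0,0,0],"hand":0.4},{"dp":[-4.35,2.17,0],"twist":[0,0,0],"hand":0.4},{"dp":[-4.35,2.17,0],"twist":[0,0,0],"hand":0.4},{"dp":[-4.35,2.17,0],"twist":[0,0,0],"hand":0.4},{"dp":[-4.35,2.17,0],"twist":[0,0,0],"hand":0.4},{"dp":[-4.35,2.17,0],"twist":[0,0,0],"hand":0.4},{"dp":[-2.18,1.09,0],"twist":[0,0,0],"hand":0.4},{"dp":[0,0,1],"twist":[0,0,0],"hand":0.4},{"dp":[0,0,3],"twist":[0,0,0],"hand":0.4},{"dp":[0,0,4],"twist":[0,0,0],"hand":0.4},{"dp":[0,0,3],"twist":[0,0,0],"hand":0.4},{"dp":[0,0,2],"twist":[0,0,0],"hand":0.4},{"dp":[0,0,0.5],"twist":[0,0,0],"hand":0.4},{"dp":[0,0,0],"twist":[0,0,0],"hand":0.4},{"dp":[0,0,0],"twist":[0,0,0],"hand":0.4}]'; python3 go.py .6422 -.1478 .0173
```

```text
time_s: 42.9
position: [0.6429, -0.148, 0.0483]
tcp_rot: [0.001, 0.711, 0.703, 0.001]
ft_force: [0.3, 0.0, -0.7]
gripper_width: 0.0413
grasp_force: 40.6
pos [ 0.6429 -0.148   0.0483] yaw 89.37 tilt [ 0.002  -0.0003] w 0.0413 grip 40.6 ft [ 0.3  0.  -0.7] t 42.9 j7 0.17
to [0.6422, -0.1478, 0.0173] [ 0.02 -0.08  3.1 ]
```

```bash
python3 -m creep '[{"dp":[0.02,-0.03,1],"twist":[0,0,0],"hand":0.4},{"dp":[0,0,1],"twist":[0,0,0],"hand":0.4},{"dp":[0,0,0.6],"twist":[0,0,0],"hand":0.4},{"dp":[0,0,0.3],"twist":[0,0,0],"hand":0.4},{"dp":[0,0,0.15],"twist":[0,0,0],"hand":0.4},{"dp":[0,0,0],"twist":[0,0,0],"hand":0.4}]'; python3 go.py .6422 -.1478 .0173
```

```text
time_s: 43.65
position: [0.6419, -0.1477, 0.0174]
tcp_rot: [0.0, 0.711, 0.703, 0.0]
ft_force: [-3.8, 1.0, 7.1]
gripper_width: 0.0411
grasp_force: 41.2
pos [ 0.6419 -0.1477  0.0174] yaw 89.37 tilt [0.0003 0.    ] w 0.0411 grip 41.2 ft [-3.8  1.   7.1] t 43.65 j7 0.17
to [0.6422, -0.1478, 0.0173] [-0.01  0.03  0.01]
```

Contact with the rim. Release, rise, and back off to see all four.

```bash
python3 -m creep '[{"dp":[0,0,0],"twist":[0,0,0],"hand":0.6},{"dp":[0,0,0],"twist":[0,0,0],"hand":0.64},{"dp":[0,0,0],"twist":[0,0,0],"hand":0.64},{"dp":[0,0,-1],"twist":[0,0,0],"hand":0.64},{"dp":[0,0,-3],"twist":[0,0,0],"hand":0.64},{"dp":[0,0,-5],"twist":[0,0,0],"hand":0.7},{"dp":[0,0,-6],"twist":[0,0,0],"hand":1},{"dp":[0,0,-5],"twist":[0,0,0],"hand":1},{"dp":[2.5,-2.5,-3],"twist":[0,0,0],"hand":1},{"dp":[2.5,-2.5,0],"twist":[0,0,0],"hand":1},{"dp":[0,0,0],"twist":[0,0,0],"hand":1},{"dp":[0,0,0],"twist":[0,0,0],"hand":1}]'; python3 chk.py w17; python3 - <<'E'
from h import *
im=get_image("side")
for k in blobs(im,"amber",40): print(*measure(get_calibration("side"),k,.004))
print(ctrl.state()["time_s"])
E
```

```text
time_s: 45.15
position: [0.5925, -0.0977, 0.2471]
tcp_rot: [0.0, 0.711, 0.703, 0.0]
ft_force: [-0.3, 0.7, 0.9]
gripper_width: 0.0855
grasp_force: 0.0
green [372. 306.] [ 0.6421 -0.2645  0.6422 -0.2646] [94.5 45.2  0.8]
green [276. 306.] [ 0.5308 -0.2638  0.5311 -0.2639] [59.5 58.3 86.2]
green [373. 210.] [ 0.6409 -0.1477  0.641  -0.1479] [ 42.1  41.3 -45.4]
green [270. 216.] [ 0.5297 -0.1538  0.5294 -0.1536] [65.9 65.8 89.4]
[1.1956 0.5792 1.1958 0.5791] [300.9  31.9  66.8]
[ 0.5718 -0.4261  0.5722 -0.4261] [ 58.2  56.4 -48.9]
[0.4506 0.4126 0.4506 0.4128] [ 51.2  49.9 -34.3]
45.25
```

View pics/w17.png

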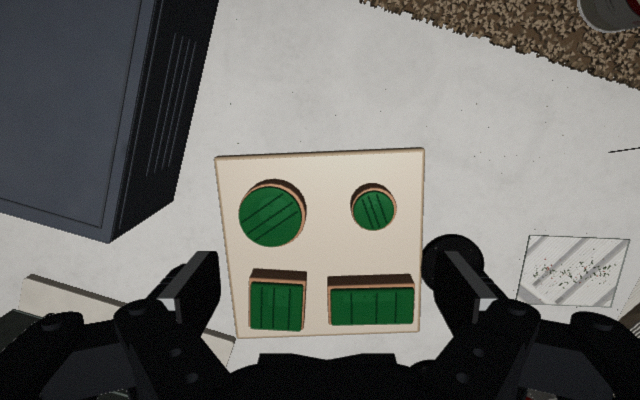

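The last view shows all four green blanks seated: large round (270,216), small round (373,210), square (276,306) and oblong (372,306). All lie within about 1.5 mm of the mould centres, and the ambers have not moved.

```bash
python3 -c "
from cell import ctrl
print(ctrl.hand_in())"
```

```text
the job is handed in; nothing more can be done
None
```

All four green blanks are on their matching moulds, about 1.5 mm or less off centre by the last camera view, the ambers did not move, and the job is handed in at about 45 s; no verdict came back.

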